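Seat a pot's cap in the guarded cap press

ROBOT

A 6-joint arm with a two-finger parallel gripper is mounted at the origin on a cart in front of the work surface, level with it; the furniture and walls round the work are solid. World frame = base frame: x ahead of the robot, y to its left, z up, the work surface at z = 0. Lengths are in m, angles in rad, forces in N, time in s.
With the tool pointing down it reaches from about 0.275 to 0.875 m from the base axis. Payload 12.5 kg.
Tool frame: the origin (TCP) lies at the very end of the fingers, on their centre line; the grasp point (between the pads) lies 19 mm behind it; x points along the fingers, y is the direction in which the jaws open and shut, and the axes are right-handed (so a half turn about x gives the same grasp; the last joint's range is limited). The gripper opens to 85 mm and grips with 20 to 120 N. Pads are 22 mm wide; open, the fingers measure 114 mm over their backs; the gripper's body (76 mm by 85 mm) begins 54 mm behind the grasp point. The pads swing forward as they close: fully open they stand 13 mm farther back than shut.
Start: joints at [-1.216, 0.351, 1.652, -0, 1.139, -0.085], TCP at [0.234, -0.498, 0.231] pointing down, gripper open.
Joint ranges: [-2.75, 2.75], [-0.79, 2.1], [0.01, 2.65], [-1.57, 4.71], [0.07, 3.14], [-2.87, 2.87]. Speed limits (rad/s): [2.22, 2.22, 2.79, 3.14, 3.14, 3.14].

INTERFACE

Orientations are given as a 3x3 rotation matrix whose columns are the frame's x, y, z axes.
In Python, from bench import manip gives the robot as it stands. Calls block until the motion is done:
- manip.move_ptp(position, orientation): joint-space move of the TCP to a pose.
- manip.move_l(position, attitude=None, max_speed=0.15): straight line of the TCP; attitude=None keeps the orientation; max_speed is the mean speed in m/s.
- manip.move_j(angles): joint-space move.
- manip.set_gripper(opening, effort=None): opening from 0.0 (shut) to 1.0 (fully open); effort is the grip in N (None keeps the last); returns when the fingers have stopped.
- manip.dwell(seconds).
- manip.inverse_kinematics(position, orientation): joint angles nearest the present ones, or None.
- manip.grab_frame(name): name is "scene" or "side" or "wrist"; returns (picture, depth): 400x640x3 uint8, red, green, blue; 400x640 float32, m along the optical axis (not along the pixel's ray), 0 where there is no reading.
- manip.get_calibration(name): a dict with "camera_matrix" (3x3 intrinsics, pixels), "R" (3x3) and "t" (3): a world point X has camera coordinates R X + t. Camera axes: x right, y down, z forward; pixel columns grow to the right and rows downward; lengths in m; the calibration is good to about 2 mm. A picture is of the moment at which its call begins: read the wrist's pose just before it. get_calibration takes no time and is no camera call; for the wrist camera it gives the pose at the moment of the call.
A pose or a line that the arm cannot do raises manip.Unreachable and nothing moves.
- manip.sign_off(): hands the job in, once; it reports no verdict.
Trained networks look in the newest picture that a camera, given by its name, has taken for a name from the list of things; names that differ only in an ending like _2 or _b are one class to them, and where a whole thing is asked for, a point or a joint stands for the part that bears it (a point fixed in the world has none). Each returns a list of dicts, best first, with "confidence" (0 to 1); they miss things now and then, are a little off and sometimes report something else, mostly with a low value. They report only what shows in the picture. A call takes as long as a camera call. They do not tell look-alikes from the thing itself.
- manip.look_for(camera, name): "at" ([x, y, z] in m, in world coordinates, good to about 4 mm: the middle of the surface that is visible of it).
Readings, each from a call of its own:
- manip.current_time(): time.
- manip.current_qpos(): joint angles.
- manip.current_joint_vel(): joint speeds.
- manip.current_joint_torque(): joint torques, N m.
- manip.current_ee_pos(): TCP position.
- manip.current_tcp_rot(): TCP orientation.
- manip.current_force(): force on the tool from outside, world axes, zero at the start.
- manip.current_ft_torque(): the same for the moment, N m.
- manip.current_grip_width(): opening from 0.0 (shut) to 1.0 (fully open).
Only numpy, scipy, OpenCV 4.12 (cv2) and the standard library are available. Lean on these libraries where they do the work, as an engineer would, in place of code of your own. Each camera call takes 0.05 s, during which the arm holds its last target.

TASK

Seat the cap of the white specimen pot in the cap press: push the green plate until the carriage with the pot is fully home, then reach through the yellow guard window with the fingertips, press the red lever down firmly onto the pot, hold it down for two seconds and let it come back up. Do not touch the guard at all, do not press the lever before the carriage is home, do not pick up or tip the pot, and leave the other things where they stand.

Things in the scene. Friction and masses are not known exactly. Their poses are not given: they have to be found in the camera images.
- cap_press: Grey bench press fixed to the cart, base plate 190 x 150 x 14 mm. Origin: on the work surface, directly under the pressing foot (base spans x -90..+100, y -60..+90 mm). Its z is up, its -x is the front (lever pad side), and the carriage comes out at its +y side. The yaw of the press varies; all offsets below are in this frame.
- carriage (a joint): Aluminium carriage sliding along the press's -y into the press: 0 = fully out (start), 0.055 m = fully home against its stop, pot under the foot. It slides with about 2 N of friction and stays where it is left.
- push_face (a point): Centre of the outer (+y) face of the green upright push plate at the outer end of the carriage; plate 56 mm wide along x, 8 mm thick, 42 mm high, its lower edge 15 mm and upper edge 57 mm above the work surface (this point is 36 mm up). Axes as the press; push towards the press's -y. Moves with the carriage: press y +190 mm when out, +135 mm when home. The guard's side then ends 76 mm from it.
- press_lever (a joint): Steel lever with a red pad, hinged at the back of the press 104 mm above the work surface, axis along y. 0 = up (a spring brings it back there), grows as the pad goes down, about 0.14 rad when its foot meets the cap of the pot with the carriage home. About 4 N on the pad starts it moving, about 7 N brings it to the cap, some 10 to 16 N presses the cap firmly.
- lever_pad (a point): Centre of the top of the red pad (44 mm along x, 36 mm along y), 116 mm above the work surface when the lever is up, about 17 mm lower when it is pressed; pad centre at press x -33 mm, y 0, straight below the middle of the window, 118 mm from the hinge axis.
- guard: Guard, not to be touched: yellow window frame on steel posts with clear panes at the front and both sides (the side panes end 91 mm above the work surface, the carriage and pot pass below them). Origin at the middle of the window opening, axes as the press. The window frame measures 103 mm (x) by 114 mm (y) outside; two side bars run on level at 151 mm height (top) from its back edge to the rear posts, at press x +45, y -51 and +51 mm.
- guard_window (a point): Middle of the window opening, 136 mm above the work surface at press x -34 mm, y 0, axes as the press. Opening 78 mm along the slope (75 mm seen from above) by 86 mm along y; frame bars 14 mm wide, 5 mm thick. The frame slopes 15 degrees down towards the front: its back edge is 153 mm and its front edge 120 mm high.
- pot_white: White specimen pot with a white cap, 50 mm across, 55 mm high, about 30 g, standing loose in the carriage's black ring nest (nest floor 22 mm above the work surface, ring 7 mm high). Origin at the centre of its underside, z up. Its cap top is 77 mm above the work surface.
- pot_yellow: Bystander: specimen pot with a yellow cap, 50 mm across, 55 mm high. Origin at the centre of its underside.
- reagent_bottle: Bystander: white bottle with a red cap, 44 mm across, 90 mm high. Origin at the centre of its underside.
- tape_roll: Bystander: roll of blue tape lying flat, 58 x 64 x 20 mm. Origin at the centre of its underside.
- cover_box: Bystander: small flat box with a blue base, 34 x 34 x 17 mm. Origin at the centre of its underside.
Mind the look-alikes: they are no part of the job. Of the things like the pot_white, leave any that is turquoise; of the rest the larger one is meant.

How it is judged:
On the way, in this order (a step that is already met when the one before it is completed fails the run):
1. the carriage is pushed fully home with the pot in it (value of joint carriage above 0.0525 m), for 0.2 s.
2. the lever is pressed down onto the pot's cap by the fingers and held there, through the guard window (horizontal distance between the grasp point and guard_window below 0.045 m and value of joint press_lever above 0.125 rad and contact force between press_lever and pot_white above 1.5 N and contact force between the fingers and press_lever above 1 N), for 1.3 s.
At the end, for the whole second after the job is handed in: Carriage home (within 3 mm), lever back up (below 0.03 rad), white pot upright (0.12 rad), at rest in its nest within 8 mm of the press origin seen from above and not raised over 4 mm; before that the fingers held the lever on the cap (over 1.5 N) for 1.3 s (value of joint carriage above 0.052 m and value of joint press_lever below 0.03 rad and horizontal distance between pot_white and cap_press below 0.008 m and z of pot_white in the frame of cap_press below 0.026 m and angle between pot_white's own z axis and vertical below 0.12 rad and linear speed of pot_white below 0.02 m/s); the robot touches nothing.
It fails at once if the guard is touched (contact force between any of the fingers, the arm and guard above 0.3 N).
It fails at once if the lever is pressed before the carriage is home (value of joint press_lever above 0.05 rad and value of joint carriage below 0.052 m).
It fails at once if the white pot is lifted out of its nest or tipped (z of pot_white in the frame of cap_press above 0.029 m or angle between pot_white's own z axis and vertical above 0.25 rad).
It fails at once if a bystander (yellow-capped pot, red-capped bottle, tape roll, small box) is moved 20 mm, lifted or knocked over (distance of any of pot_yellow, reagent_bottle, tape_roll, cover_box from where it was at the start of the episode above 0.02 m or angle between any of pot_yellow, reagent_bottle, tape_roll, cover_box's own z axis and vertical above 0.3 rad).
It also fails if it takes over 51 s, if anything falls off the work surface, if the arm or the gripper's body presses on something with over 40 N, if the wrist force passes 120 N, or if a joint passes its speed limit or range.

## Working session

There is one attempt and no reset: what is moved stays moved. The work goes in short steps, each a Python script; the robot and the scene stay as the last script left them, time stands still between calls to the robot, and variables do not carry over. Pictures are saved under pics/ and viewed, and the job is handed in when it is done.

```bash
mkdir -p pics; ls
cat > h.py <<'E'
import numpy as np, cv2
from bench import manip
def save(cam,name):
    p,d=manip.grab_frame(cam); cv2.imwrite(f'pics/{name}.png',p[:,:,::-1]); 
    c=manip.get_calibration(cam); np.savez(f'pics/{name}.npz',p=p,d=d,K=c['camera_matrix'],R=c['R'],t=c['t']); return p,d,c
def cloud(d,c):
    K=np.array(c['camera_matrix']);R=np.array(c['R']);t=np.array(c['t'])
    v,u=np.mgrid[:d.shape[0],:d.shape[1]]
    X=np.stack([(u-K[0,2])/K[0,0]*d,(v-K[1,2])/K[1,1]*d,d],-1)
    return (X-t)@R
E
python3 - <<'E'
from h import *
print(manip.current_time())
for c in ['scene','side']:
    save(c,c+'0')
    for n in ['cap_press','push_face','lever_pad','guard','pot_white','pot_yellow','reagent_bottle','tape_roll','cover_box']:
        r=manip.look_for(c,n); print(c,n,[(np.round(x['at'],3).tolist(),round(x['confidence'],2)) for x in r[:4]])
print(manip.current_time())
E
```

```text
pics
0.0
scene cap_press [([0.532, 0.23, 0.055], 0.74)]
scene push_face [([0.509, 0.318, 0.021], 0.91)]
scene lever_pad [([0.547, 0.198, 0.114], 0.78)]
scene guard [([0.53, 0.203, 0.115], 0.64), ([0.382, 0.246, 0.014], 0.45), ([0.547, 0.197, 0.113], 0.38)]
scene pot_white [([0.36, 0.336, 0.04], 0.94), ([0.533, 0.26, 0.077], 0.79), ([0.756, 0.38, 0.048], 0.63), ([0.531, 0.201, 0.114], 0.17)]
scene pot_yellow [([0.58, 0.362, 0.053], 0.59)]
scene reagent_bottle [([0.69, 0.149, 0.063], 0.63)]
scene tape_roll [([0.385, 0.248, 0.016], 0.63)]
scene cover_box [([0.426, 0.167, 0.024], 0.76)]
side cap_press [([0.552, 0.19, 0.092], 0.91)]
side push_face [([0.506, 0.337, 0.022], 0.93)]
side lever_pad [([0.566, 0.197, 0.112], 0.64)]
side guard [([0.536, 0.174, 0.128], 0.62)]
side pot_white [([0.545, 0.239, 0.079], 0.6), ([0.763, 0.368, 0.049], 0.58), ([0.37, 0.325, 0.034], 0.5)]
side pot_yellow [([0.591, 0.352, 0.053], 0.54), ([0.391, 0.235, 0.019], 0.24)]
side reagent_bottle [([0.692, 0.125, 0.062], 0.64)]
side tape_roll [([0.392, 0.238, 0.017], 0.82), ([0.505, 0.337, 0.019], 0.37)]
side cover_box [([0.43, 0.159, 0.015], 0.47)]
1.0
```

View pics/scene0.png

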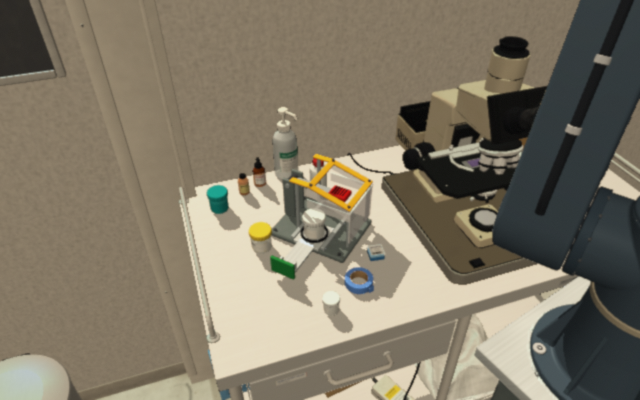

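View pics/side0.png

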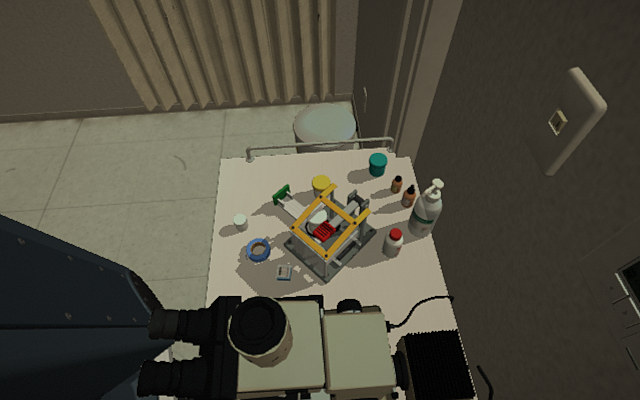

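The scene shows three pots of the class: turquoise at (218,199), a small white one at (331,303), and a larger white one at (314,222) standing in the carriage nest. The last is the one meant, being not turquoise and the larger. I'll confirm it in a crop and measure.

Run:
```python
import numpy as np,cv2
from h import cloud
ims=[]
for n,(x0,y0,w,h) in {'scene0':(195,140,200,190),'side0':(210,140,240,160)}.items():
    z=np.load(f'pics/{n}.npz'); p=z['p']; c=dict(camera_matrix=z['K'],R=z['R'],t=z['t'])
    X=cloud(z['d'],c)
    print(n,'cam pos',np.round(-z['R'].T@z['t'],3), z['K'][0,0])
    cv2.imwrite(f'pics/{n}_crop.png',cv2.resize(p[y0:y0+h,x0:x0+w,::-1],None,fx=3.2 if h>170 else 3.3,fy=3.2 if h>170 else 3.3,interpolation=cv2.INTER_CUBIC))
    hsv=cv2.cvtColor(p,cv2.COLOR_RGB2HSV)
    inb=(X[...,0]>.3)&(X[...,0]<.8)&(X[...,1]>0.0)&(X[...,1]<.45)&(z['d']>0)
    for nm,lo,hi in [('yellow',(15,150,90),(32,255,255)),('green',(50,120,40),(75,255,255)),('red',(0,170,60),(8,255,255))]:
        m=(cv2.inRange(hsv,lo,hi)>0)&inb
        P=X[m]; print(nm,len(P),P.mean(0).round(3),P.min(0).round(3),P.max(0).round(3))
    # pot cap: heights .07-.084
    m=inb&(X[...,2]>.07)&(X[...,2]<.085);
```

```text
scene0 cam pos [-0.136  0.69   0.789] 502.0815701404349
yellow 1399 [0.546 0.231 0.076] [ 0.35   0.097 -0.518] [0.783 0.385 0.154]
green 314 [0.488 0.366 0.042] [0.459 0.184 0.018] [0.779 0.383 0.084]
red 211 [0.555 0.184 0.112] [0.516 0.133 0.078] [0.705 0.206 0.119]
side0 cam pos [ 0.417 -0.187  0.814] 361.5155124941176
yellow 1426 [0.557 0.215 0.123] [ 0.373  0.113 -0.003] [0.656 0.381 0.154]
green 132 [0.498 0.354 0.048] [ 0.462  0.139 -0.003] [0.793 0.418 0.087]
red 342 [0.584 0.17  0.106] [0.516 0.124 0.047] [0.708 0.231 0.118]
```

View pics/scene0_crop.png

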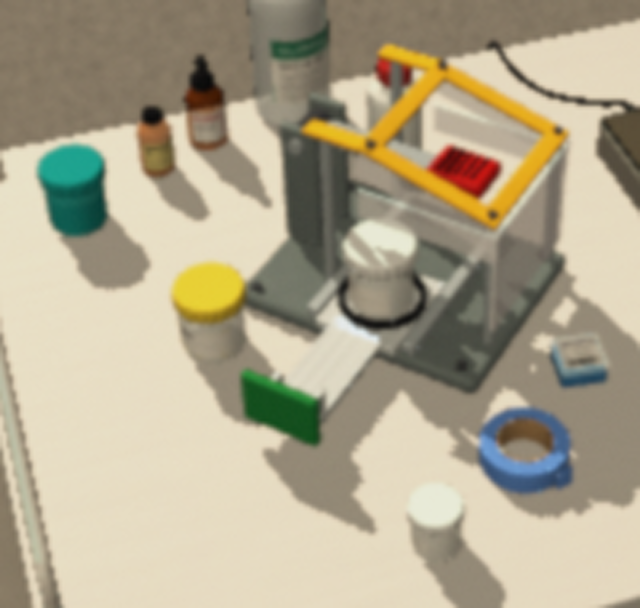

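View pics/side0_crop.png

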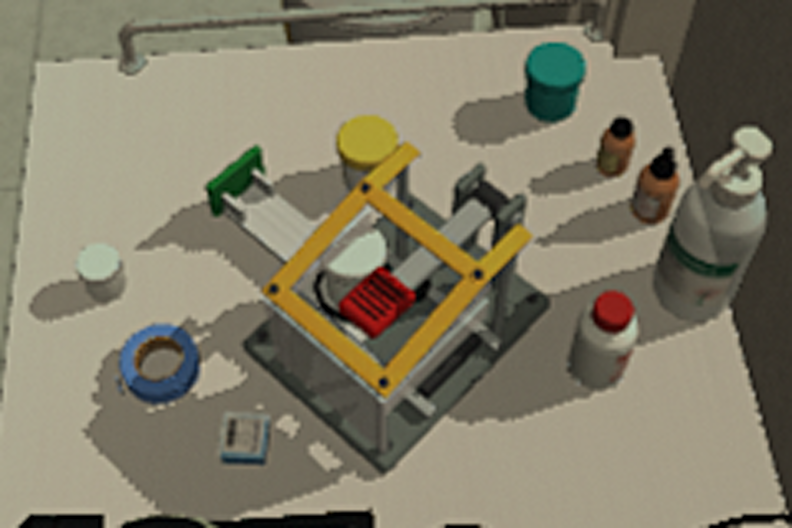

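```bash
cat > fit.py <<'E'
import numpy as np,cv2
from scipy.spatial import cKDTree
from scipy.optimize import least_squares
from h import cloud
def box(c,s,Ry=0,step=.002):
    g=[np.arange(-a/2,a/2+1e-6,min(step,a/2)) for a in s]
    P=np.stack(np.meshgrid(*g,indexing='ij'),-1).reshape(-1,3)
    e=(np.abs(np.abs(P)-np.array(s)/2)<1e-6).any(1); P=P[e]
    cs,sn=np.cos(Ry),np.sin(Ry)
    R=np.array([[cs,0,sn],[0,1,0],[-sn,0,cs]])
    return P@R.T+c
a=-np.deg2rad(15)
def frame():
    L=[]
    for c,s in [((46,0,0),(14,114,5)),((-46,0,0),(14,114,5)),((0,50,0),(106,14,5)),((0,-50,0),(106,14,5))]:
        p=box(np.array(c)/1e3,np.array(s)/1e3); cs,sn=np.cos(a),np.sin(a)
        R=np.array([[cs,0,sn],[0,1,0],[-sn,0,cs]]); L.append(p@R.T+[-.034,0,.136])
    for y in (-.051,.051): L.append(box([.031,y,.1485],[.03,.012,.005]))
    return np.vstack(L)
def model(q=0):
    return dict(yellow=frame(),green=box([0,.186-q,.036],[.056,.008,.042]),red=box([-.033,0,.113],[.044,.036,.006]))
def seg(X,p,d,R0=((.4,.75),(.05,.42))):
    hsv=cv2.cvtColor(p,cv2.COLOR_RGB2HSV)
    inb=(X[...,0]>R0[0][0])&(X[...,0]<R0[0][1])&(X[...,1]>R0[1][0])&(X[...,1]<R0[1][1])&(d>0)
    o={}
    for nm,lo,hi,zl,zh in [('yellow',(15,150,90),(32,255,255),.112,.165),('green',(45,120,40),(75,255,255),.012,.062),('red',(0,170,60),(8,255,255),.09,.122)]:
        m=(cv2.inRange(hsv,lo,hi)>0)&inb&(X[...,2]>zl)&(X[...,2]<zh)
        o[nm]=X[m]
    return o
def T(v,P):
    c,s=np.cos(v[2]),np.sin(v[2]); R=np.array([[c,-s,0],[s,c,0],[0,0,1]])
    return P@R.T+[v[0],v[1],0]
def fit(segs,v0,q=0,keys=('yellow','green','red')):
    trees={k:cKDTree(m) for k,m in model(q).items()}
    def f(v):
        r=[]
        for k in keys:
            P=segs[k]
            if len(P)<5: continue
            c,s=np.cos(v[2]),np.sin(v[2]); R=np.array([[c,-s,0],[s,c,0],[0,0,1]])
            Q=(P-[v[0],v[1],v[3] if len(v)>3 else 0])@R
            r.append(trees[k].query(Q)[0]/np.sqrt(len(P))*10)
        return np.concatenate(r)
    return least_squares(f,v0,loss='soft_l1',f_scale=.05,x_scale=[.01,.01,.1,.01][:len(v0)],diff_step=1e-3),f
E
python3 - <<'E'
from fit import *
S=[]
for n in ['scene0','side0']:
    z=np.load(f'pics/{n}.npz'); X=cloud(z['d'],dict(camera_matrix=z['K'],R=z['R'],t=z['t'])); S.append(seg(X,z['p'],z['d']))
    print(n,{k:(len(v),v.mean(0).round(3).tolist(),v.min(0).round(3).tolist(),v.max(0).round(3).tolist()) for k,v in S[-1].items()})
S.append({k:np.vstack([s[k] for s in S]) for k in S[0]})
for s in S:
    best=None
    for yaw in np.arange(-3,3.2,.3):
        r,f=fit(s,[.56,.2,yaw,0.])
        if best is None or r.cost<best[0].cost: best=(r,f)
    r,f=best; print(r.x.round(4),r.cost, 'yaw deg',np.rad2deg(r.x[2]))
    for k in ['yellow','green','red']:
        r2,_=fit(s,r.x,keys=(k,)); print('  ',k,'%.4f'%r2.cost)
    r3,_=fit(s,r.x,keys=('yellow',)); print('  yellow only',r3.x.round(4))
E
```

```text
scene0 {'yellow': (974, [0.548, 0.199, 0.14], [0.471, 0.118, 0.112], [0.644, 0.278, 0.154]), 'green': (308, [0.483, 0.37, 0.041], [0.459, 0.355, 0.018], [0.507, 0.383, 0.061]), 'red': (192, [0.542, 0.188, 0.114], [0.516, 0.144, 0.09], [0.699, 0.206, 0.119])}
side0 {'yellow': (1164, [0.552, 0.186, 0.139], [0.472, 0.113, 0.121], [0.644, 0.276, 0.154]), 'green': (122, [0.485, 0.362, 0.048], [0.462, 0.35, 0.022], [0.509, 0.377, 0.059]), 'red': (255, [0.548, 0.18, 0.113], [0.516, 0.127, 0.09], [0.708, 0.208, 0.118])}
[0.578  0.2044 0.5247 0.0023] 0.020007118031880856 yaw deg 30.060416599155822
   yellow 0.0005
   green 0.0001
   red 0.0183
  yellow only [0.5736 0.2033 0.4664 0.0045]
[0.5823 0.1977 0.5152 0.0016] 0.03089538763258722 yaw deg 29.51914563139527
   yellow 0.0002
   green 0.0002
   red 0.0283
  yellow only [0.5732 0.2003 0.4822 0.0044]
[0.5797 0.2035 0.5513 0.0021] 0.030746557159794425 yaw deg 31.58829854295335
   yellow 0.0003
   green 0.0001
   red 0.0275
  yellow only [0.5728 0.2028 0.4677 0.0045]
```

```bash
cat > fit2.py <<'E'
from fit import *
from scipy.optimize import minimize
def fitnm(segs,v0,q=0,keys=('yellow','green','red')):
    trees={k:cKDTree(m) for k,m in model(q).items()}
    def f(v):
        r=0; v=np.asarray(v)*[1,1,5,1]
        c,s=np.cos(v[2]),np.sin(v[2]); R=np.array([[c,-s,0],[s,c,0],[0,0,1]])
        for k in keys:
            P=segs[k]
            if len(P)<5: continue
            d=np.minimum(trees[k].query((P-[v[0],v[1],v[3]])@R)[0]*1e3,8); r+=np.mean(d*d)
        return r
    x0=np.array(v0)/[1,1,5,1]
    sim=np.vstack([x0]+[x0+.01*np.eye(4)[i] for i in range(4)])
    r=minimize(f,x0,method='Nelder-Mead',options=dict(initial_simplex=sim,xatol=1e-5,fatol=1e-4))
    return r.x*[1,1,5,1],r.fun
E
python3 - <<'E'
from fit2 import *
S=[]
for n in ['scene0','side0']:
    z=np.load(f'pics/{n}.npz'); X=cloud(z['d'],dict(camera_matrix=z['K'],R=z['R'],t=z['t'])); s=seg(X,z['p'],z['d']); s['red']=s['red'][s['red'][:,0]<.61]; S.append(s)
S.append({k:np.vstack([s[k] for s in S]) for k in S[0]})
for s in S:
    for keys in [('yellow','green','red'),('yellow',),('yellow','green'),('green','red')]:
        v,f=fitnm(s,[.575,.203,.47,0],keys=keys); print(keys,v.round(4),round(f,3))
    # direct estimates
    print('green centre',np.round((s['green'].min(0)+s['green'].max(0))/2,4),'red',np.round((s['red'].min(0)+s['red'].max(0))/2,4))
    # pot cap
v=np.array([.575,.203,.47])
for n in ['scene0','side0']:
    z=np.load(f'pics/{n}.npz'); X=cloud(z['d'],dict(camera_matrix=z['K'],R=z['R'],t=z['t']))
    hsv=cv2.cvtColor(z['p'],cv2.COLOR_RGB2HSV)
    m=(abs(X[...,2]-.077)<.004)&(np.hypot(X[...,0]-.54,X[...,1]-.252)<.05)
    P=X[m]; print('cap',m.sum(),P.mean(0).round(4),P.min(0).round(3),P.max(0).round(3))
E
```

```text
('yellow', 'green', 'red') [0.5725 0.2028 0.4831 0.0046] 11.207
('yellow',) [0.5724 0.2036 0.477  0.0046] 4.199
('yellow', 'green') [0.5727 0.2029 0.4745 0.0046] 6.576
('green', 'red') [ 0.5723  0.2028  0.4727 -0.    ] 4.336
green centre [0.4829 0.3692 0.0398] red [0.5383 0.1863 0.114 ]
('yellow', 'green', 'red') [0.5724 0.2011 0.4735 0.0043] 9.431
('yellow',) [0.5723 0.2013 0.4756 0.0044] 3.05
('yellow', 'green') [0.5724 0.2011 0.476  0.0043] 5.875
('green', 'red') [ 0.5719  0.201   0.4734 -0.001 ] 3.681
green centre [0.4853 0.3633 0.0405] red [0.5424 0.1848 0.1108]
('yellow', 'green', 'red') [0.5723 0.2023 0.4726 0.0044] 10.316
('yellow',) [0.5721 0.2029 0.4719 0.0045] 3.632
('yellow', 'green') [0.5723 0.2024 0.4728 0.0045] 6.342
('green', 'red') [ 5.723e-01  2.022e-01  4.729e-01 -5.000e-04] 4.659
green centre [0.4837 0.3664 0.0398] red [0.5424 0.1848 0.1114]
cap 273 [0.5433 0.2565 0.0758] [0.518 0.231 0.073] [0.587 0.278 0.081]
cap 167 [0.5486 0.2418 0.0758] [0.523 0.225 0.073] [0.57  0.262 0.079]
```

Run:
```python
from h import *
P=[]
for n in ['scene0','side0']:
    z=np.load(f'pics/{n}.npz'); X=cloud(z['d'],dict(camera_matrix=z['K'],R=z['R'],t=z['t'])); P.append(X[z['d']>0])
P=np.vstack(P)
print('max z by cell; rows y from .5 down to -.6, cols x .1...1.0')
xs=np.arange(0.,1.0,.1)
print('      ',xs.round(1))
for y in np.arange(.5,-.7,-.1):
    print('%5.1f'%y,[ (lambda q: round(float(np.percentile(q,99)),2) if len(q)>5 else None)(P[(P[:,0]>=x)&(P[:,0]<x+.1)&(P[:,1]>=y)&(P[:,1]<y+.1)][:,2]) for x in xs])
p0=np.array([.5722,.2022,0]);w=.473;c,s=np.cos(w),np.sin(w);Rp=np.array([[c,-s,0],[s,c,0],[0,0,1]])
for sg in (1,-1):
    R=np.array([[0,sg*c,0],[0,sg*s,0],[-1,0,0]],float); R[:,2]=np.cross(R[:,0],R[:,1])
    for nm,q in dict(hi=[0,.23,.3],pre=[0,.23,.025],home=[0,.146,.025],win=[-.033,0,.25],prs=[-.033,0,.1]).items():
        j=manip.inverse_kinematics(Rp@q+p0,R); print(sg,nm,(Rp@q+p0).round(3),None if j is None else np.round(j,2))
save('wrist','wrist0'); cw=manip.get_calibration('wrist'); Rt=np.array(manip.current_tcp_rot()); pc=-np.array(cw['R']).T@cw['t']
print('cam in tool',(Rt.T@(pc-manip.current_ee_pos())).round(3)); print(Rt.round(2))
```

```text
max z by cell; rows y from .5 down to -.6, cols x .1...1.0
       [0.  0.1 0.2 0.3 0.4 0.5 0.6 0.7 0.8 0.9]
  0.5 [-0.79, None, None, 0.0, 0.05, 0.05, 0.05, -0.47, 0.49, 0.48]
  0.4 [-0.79, None, None, 0.0, 0.0, 0.0, 0.05, 0.05, 0.48, None]
  0.3 [-0.8, None, 0.0, 0.04, 0.06, 0.06, 0.06, 0.06, 0.47, 0.45]
  0.2 [-0.8, None, 0.0, 0.02, 0.13, 0.15, 0.12, 0.1, 0.53, None]
  0.1 [0.3, 0.4, 0.39, 0.0, 0.13, 0.15, 0.15, 0.19, 0.59, None]
  0.0 [0.34, 0.57, 0.59, 0.37, 0.18, 0.16, 0.0, 0.6, 0.62, None]
 -0.1 [0.32, 0.41, 0.63, 0.44, 0.44, 0.28, 0.16, 0.58, 0.4, None]
 -0.2 [None, 0.0, 0.64, 0.37, 0.34, 0.28, 0.16, 0.52, None, None]
 -0.3 [None, None, None, -0.48, 0.11, None, 0.16, 0.46, None, None]
 -0.4 [None, None, 0.0, -0.54, -0.54, 0.06, 0.36, 0.37, None, None]
 -0.5 [None, None, 0.0, 0.0, -0.55, 0.05, 0.36, None, None, None]
 -0.6 [None, None, 0.05, 0.05, None, None, 0.35, None, None, None]
1 hi [0.467 0.407 0.3  ] [ 0.64  0.42  1.37 -0.    1.34  0.17]
1 pre [0.467 0.407 0.025] [ 0.64  0.74  1.59 -0.    0.82  0.17]
1 home [0.506 0.332 0.025] [ 0.5   0.72  1.63 -0.    0.79  0.03]
1 win [0.543 0.187 0.25 ] [ 0.25  0.38  1.57 -0.    1.2  -0.22]
1 prs [0.543 0.187 0.1  ] [ 0.25  0.56  1.69 -0.    0.89 -0.22]
-1 hi [0.467 0.407 0.3  ] None
-1 pre [0.467 0.407 0.025] None
-1 home [0.506 0.332 0.025] None
-1 win [0.543 0.187 0.25 ] None
-1 prs [0.543 0.187 0.1  ] None
cam in tool [-0.143 -0.001 -0.067]
[[ 0.    0.43 -0.9 ]
 [-0.   -0.9  -0.43]
 [-1.    0.   -0.  ]]
```

View pics/wrist0.png

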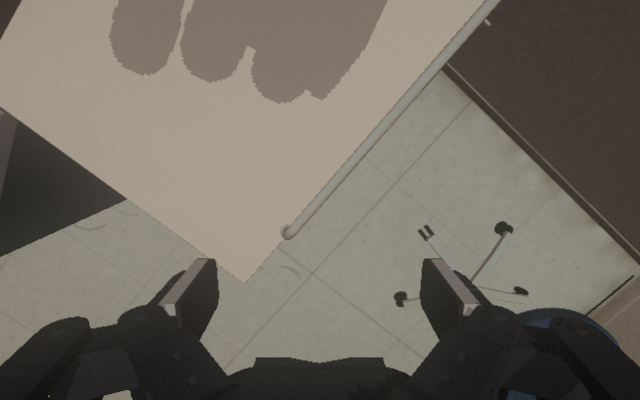

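```bash
cat >> h.py <<'E'
p0=np.array([.5722,.2022,0]);w=.473;c_,s_=np.cos(w),np.sin(w);Rp=np.array([[c_,-s_,0],[s_,c_,0],[0,0,1]])
Rt=np.array([[0,c_,s_],[0,s_,-c_],[-1,0,0]])
def W(q): return Rp@np.array(q,float)+p0
E
python3 - <<'E'
from h import *
manip.set_gripper(0.0,20)
q0=manip.current_qpos()
p=np.array(manip.current_ee_pos()); print(p, manip.current_grip_width())
for z in (.5,.55,.6,.65):
    for r in (.4,.45,.5,.55):
        j=manip.inverse_kinematics([r*np.cos(-1.13),r*np.sin(-1.13),z],manip.current_tcp_rot()); print(z,r,None if j is None else np.round(j,2))
z=np.load('pics/side0.npz'); X=cloud(z['d'],dict(camera_matrix=z['K'],R=z['R'],t=z['t']))
for u,v in [(262,318),(262,345),(170,320),(160,375),(350,303),(290,300)]: print(u,v,X[v,u].round(3))
E
```

```text
[ 0.23415522 -0.49765542  0.23127967] -0.0025136323165126434
0.5 0.4 [-1.25 -0.09  1.52 -0.    1.71 -0.12]
0.5 0.45 [-1.23  0.02  1.42 -0.    1.71 -0.1 ]
0.5 0.5 [-1.22  0.12  1.31 -0.    1.71 -0.09]
0.5 0.55 [-1.21  0.23  1.18 -0.    1.73 -0.08]
0.55 0.4 [-1.25 -0.08  1.39 -0.    1.82 -0.12]
0.55 0.45 [-1.23  0.03  1.29 -0.    1.82 -0.1 ]
0.55 0.5 [-1.22  0.13  1.18 -0.    1.83 -0.09]
0.55 0.55 [-1.21  0.24  1.05 -0.    1.85 -0.08]
0.6 0.4 [-1.25 -0.05  1.26 -0.    1.94 -0.12]
0.6 0.45 [-1.23  0.05  1.15 -0.    1.94 -0.1 ]
0.6 0.5 [-1.22  0.16  1.03 -0.    1.95 -0.09]
0.6 0.55 [-1.21  0.27  0.89 -0.    1.98 -0.08]
0.65 0.4 [-1.25 -0.02  1.1  -0.    2.06 -0.12]
0.65 0.45 [-1.23  0.09  0.99 -0.    2.06 -0.1 ]
0.65 0.5 [-1.22  0.2   0.86 -0.    2.08 -0.09]
0.65 0.55 [-1.21  0.32  0.7  -0.    2.12 -0.08]
262 318 [ 0.388 -0.059  0.427]
262 345 [ 0.381 -0.085  0.425]
170 320 [ 0.279 -0.007  0.375]
160 375 [ 0.261 -0.065  0.374]
350 303 [0.527 0.001 0.159]
290 300 [0.425 0.039 0.174]
```

Run:
```python
from h import *
r=.5
j=manip.inverse_kinematics([r*np.cos(-1.13),r*np.sin(-1.13),.58],manip.current_tcp_rot())
manip.move_j(j)
t=W([0,.235,.58]); k=manip.inverse_kinematics(t,Rt); print(t,np.round(k,2))
manip.move_j(k)
print(manip.current_time(),manip.current_ee_pos(),manip.current_force())
manip.move_ptp(W([0,.235,.30]),Rt)
save('wrist','wrist1');save('scene','scene1')
print(manip.current_time(),(Rp.T@(manip.current_ee_pos()-p0)).round(4),manip.current_force())
```

```text
[0.46514365 0.41139832 0.58      ] [ 0.65  0.43  0.71 -0.    2.    0.18]
6.2917 [0.46557662 0.4108285  0.58005551] [-0.33708569 -0.99710252  0.9455157 ]
7.475 [0.0008 0.2351 0.3015] [-0.5799845  -0.15449928  0.08049454]
```

View pics/wrist1.png

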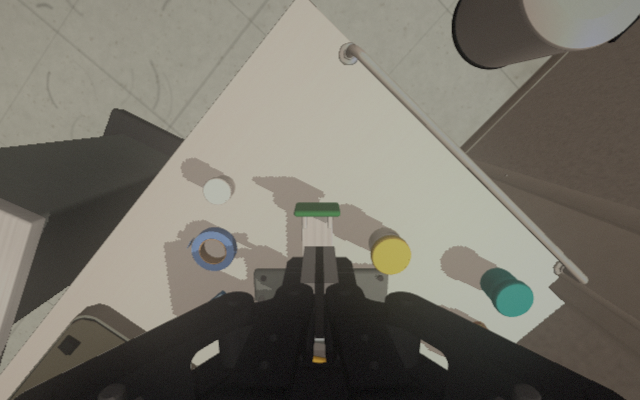

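View pics/scene1.png

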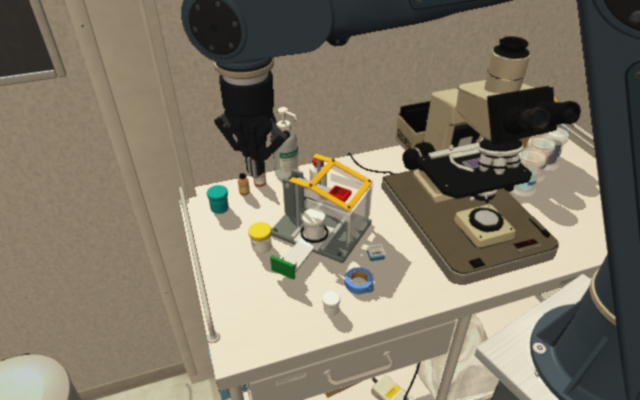

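The wrist view shows the plate at (317,210), square to the picture and central. So the yaw and x fit, and nothing stands in the descent path. Next, descend and push.

Run:
```python
from h import *
manip.move_l(W([0,.235,.026]),Rt,.15)
f0=np.array(manip.current_force()); print(manip.current_time(),f0.round(2))
manip.move_l(W([0,.205,.026]),Rt,.1)
manip.move_l(W([0,.152,.026]),Rt,.05)
y=.152
while True:
    f=Rp.T@(np.array(manip.current_force())-f0); a=Rp.T@(manip.current_ee_pos()-p0)
    print(round(manip.current_time(),2),round(y,4),a.round(4),f.round(2))
    if f[1]>9 or y<.134: break
    y-=.0015; manip.move_l(W([0,y,.026]),Rt,.03)
manip.dwell(.3)
save('wrist','wrist2');save('scene','scene2')
```

```text
9.45 [1.22 0.6  0.17]
11.11 0.152 [-1.00e-04  1.52e-01  2.60e-02] [-0.03  0.49 -0.21]
11.36 0.1505 [-0.      0.1506  0.026 ] [-1.56 -0.11  0.37]
11.61 0.149 [-0.      0.1489  0.026 ] [-0.65  0.24 -0.08]
11.86 0.1475 [0.     0.1474 0.026 ] [-1.16  0.26  0.08]
12.11 0.146 [0.     0.1458 0.026 ] [-1.31  0.4  -0.5 ]
12.36 0.1445 [0.     0.1456 0.026 ] [-1.82  8.83  0.21]
12.61 0.143 [0.     0.1455 0.0261] [-0.1  19.05 -0.99]
```

View pics/scene2.png

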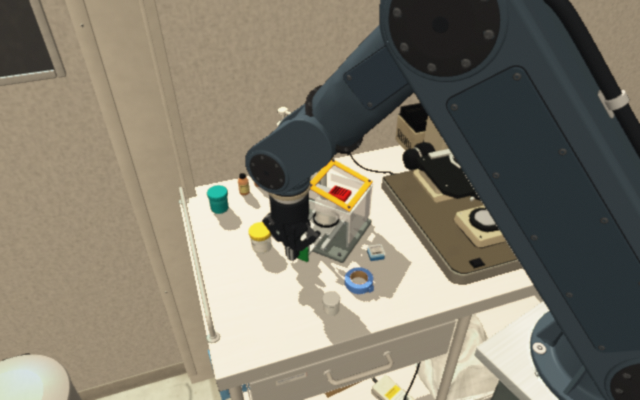

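Run:
```python
from h import *
manip.move_l(W([0,.2,.026]),Rt,.15)
manip.move_l(W([0,.22,.26]),Rt,.25)
print(manip.current_time())
p,d,c=save('scene','scene3'); save('side','side3')
a=cv2.resize(p[140:300,200:400,::-1],None,fx=3,fy=3,interpolation=2)
z=np.load('pics/side3.npz'); b=cv2.resize(z['p'][140:300,210:410,::-1],None,fx=3,fy=3,interpolation=2)
cv2.imwrite('pics/c3.png',cv2.resize(np.hstack([a,b]),(800,320)))
cv2.imwrite('pics/c3b.png',b)
for cam in('scene','side'):
  print([(np.round(x['at'],3),x['confidence']) for x in manip.look_for(cam,'pot_white')])
for n in('scene3','side3'):
    z=np.load(f'pics/{n}.npz'); X=cloud(z['d'],dict(camera_matrix=z['K'],R=z['R'],t=z['t']))
    Q=(X-p0)@Rp
    m=(abs(Q[...,2]-.077)<.005)&(np.hypot(Q[...,0],Q[...,1])<.04); P=Q[m]; print('cap',m.sum(),P.min(0).round(3),P.max(0).round(3)) if m.sum() else None
    h=cv2.cvtColor(z['p'],cv2.COLOR_RGB2HSV); m=(cv2.inRange(h,(45,120,40),(75,255,255))>0)&(Q[...,2]>.012)&(Q[...,2]<.062)&(abs(Q[...,0])<.05)&(Q[...,1]<.22)
    P=Q[m]; print('green',m.sum(),P.min(0).round(3),P.max(0).round(3),np.median(P,0).round(3))
```

```text
14.6333
[(array([0.555, 0.216, 0.045]), 0.67), (array([0.757, 0.381, 0.047]), 0.65), (array([0.36 , 0.335, 0.042]), 0.63), (array([0.534, 0.274, 0.02 ]), 0.44)]
[(array([0.57 , 0.185, 0.084]), 0.67), (array([0.371, 0.326, 0.037]), 0.62), (array([0.765, 0.366, 0.05 ]), 0.61)]
cap 4 [0.013 0.01  0.073] [0.02  0.015 0.077]
green 301 [-0.03   0.129  0.019] [0.025 0.138 0.059] [-0.004  0.135  0.042]
cap 93 [-0.026 -0.023  0.072] [0.02  0.023 0.081]
green 126 [-0.03   0.123  0.024] [0.023 0.134 0.058] [-0.005  0.126  0.052]
```

View pics/c3.png

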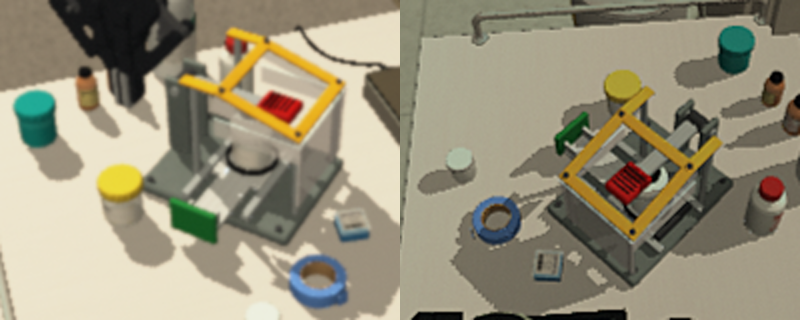

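The green face is at press y 0.135 (both views) and the cap is under the foot, so the carriage is home. Before entering the window I'll measure the width of the shut gripper near the fingertips from the wrist depth.

Run:
```python
from h import *
from fit2 import *
p,d,c=save('wrist','wrist4')
R=np.array(manip.current_tcp_rot());t=np.array(manip.current_ee_pos())
X=(cloud(d,c)-t)@R
m=(d>0)&(X[...,0]>-.13)&(X[...,0]<.005)&(abs(X[...,1])<.1)&(abs(X[...,2])<.08)
Q=X[m]
for a in np.arange(-.13,.005,.01):
    k=Q[(Q[:,0]>=a)&(Q[:,0]<a+.01)]
    if len(k): print(round(a,3),len(k),'y',k[:,1].min().round(3),k[:,1].max().round(3),'z',k[:,2].min().round(3),k[:,2].max().round(3))
# refit yellow with arm out of the way
for n in('scene3','side3'):
    z=np.load(f'pics/{n}.npz'); s=seg(cloud(z['d'],dict(camera_matrix=z['K'],R=z['R'],t=z['t'])),z['p'],z['d']); s['red']=s['red'][s['red'][:,0]<.61]
    print(n,fitnm(s,[.572,.202,.473,0],q=.055,keys=('yellow','green'))[0].round(4)); r=(s['red']-p0)@Rp; print('red',np.percentile(r,[3,50,97],axis=0).round(3).tolist())
```

```text
-0.1 1982 y -0.057 0.055 z -0.022 -0.015
-0.09 12210 y -0.063 0.061 z -0.02 -0.005
-0.08 12323 y -0.059 0.057 z -0.019 0.005
-0.07 6140 y -0.05 0.048 z -0.019 0.008
-0.06 7212 y -0.041 0.04 z -0.016 0.009
-0.05 2361 y -0.034 0.032 z -0.016 0.012
-0.04 1064 y -0.014 0.013 z -0.013 0.01
-0.03 803 y -0.014 0.013 z -0.013 -0.007
-0.02 661 y -0.014 0.013 z -0.013 -0.007
-0.01 211 y -0.013 0.012 z -0.013 -0.008
scene3 [0.5727 0.203  0.478  0.0047]
red [[-0.055, -0.009, 0.111], [-0.039, 0.006, 0.116], [-0.018, 0.019, 0.118]]
side3 [0.5724 0.2012 0.4787 0.0045]
red [[-0.056, -0.018, 0.111], [-0.039, -0.003, 0.115], [-0.017, 0.014, 0.118]]
```

View pics/wrist4.png

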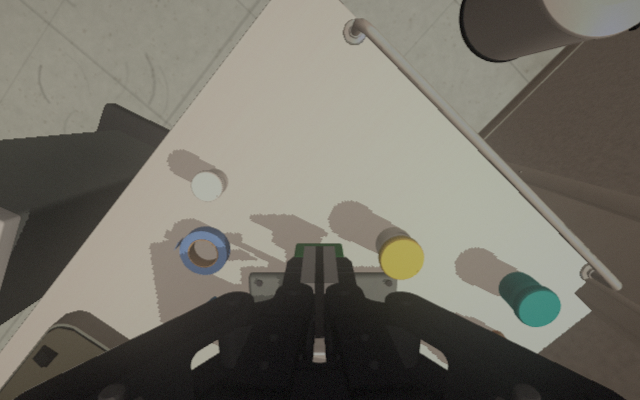

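The shut gripper flares in the jaw direction: ±34 mm at 40–50 mm back and ±41 mm at 50–60 mm. With the jaw along press x it would come too near the back bar. I'll turn the tool so the jaws lie along press y (opening ±43 mm, bars lower there) and press slightly to the front, at x −37 mm.

```bash
cat >> h.py <<'E'
R2=np.array([[0,-s_,c_],[0,c_,s_],[-1,0,0]])
E
python3 - <<'E'
from h import *
manip.move_l(W([0,.2,.32]),None,.25)
j=manip.inverse_kinematics(W([-.037,0,.32]),R2); print(np.round(j,2),np.round(manip.current_qpos(),2))
manip.move_j(j)
manip.move_l(W([-.037,0,.21]),R2,.2)
print(manip.current_time(),(Rp.T@(manip.current_ee_pos()-p0)).round(4))
p,d,c=save('wrist','wrist5'); save('scene','scene5')
R=np.array(manip.current_tcp_rot());t=np.array(manip.current_ee_pos())
Q=(cloud(d,c)-p0)@Rp; h=cv2.cvtColor(p,cv2.COLOR_RGB2HSV)
m=(cv2.inRange(h,(15,150,60),(32,255,255))>0)&(d>0)&(Q[...,2]>.1)&(Q[...,2]<.17)&(abs(Q[...,1])<.08)
print(m.sum(),np.percentile(Q[m],[1,99],axis=0).round(4))
for a in (-.08,-.07,-.06,-.05,-.04):
    k=Q[m&(abs(Q[...,0]-a)<.005)]
    if len(k):
        l=k[k[:,1]<0];r=k[k[:,1]>0]; print(a,len(l),len(r),'inner y',l[:,1].max().round(4) if len(l) else 0,r[:,1].min().round(4) if len(r) else 0,'z',k[:,2].max().round(4))
E
```

```text
[ 0.25  0.31  1.48 -0.    1.35 -1.79] [0.59 0.4  1.36 0.   1.38 0.12]
17.6583 [-0.0364 -0.      0.2111]
7613 [[-0.0859 -0.0544  0.1253]
 [ 0.0138  0.0562  0.1527]]
-0.08 797 1199 inner y -0.0004 0.0002 z 0.1306
-0.07 120 471 inner y -0.0005 0.0002 z 0.1329
-0.06 49 310 inner y -0.0431 0.0433 z 0.1355
-0.05 102 304 inner y -0.043 0.0435 z 0.1391
-0.04 125 303 inner y -0.0429 0.0436 z 0.1416
```

View pics/wrist5.png

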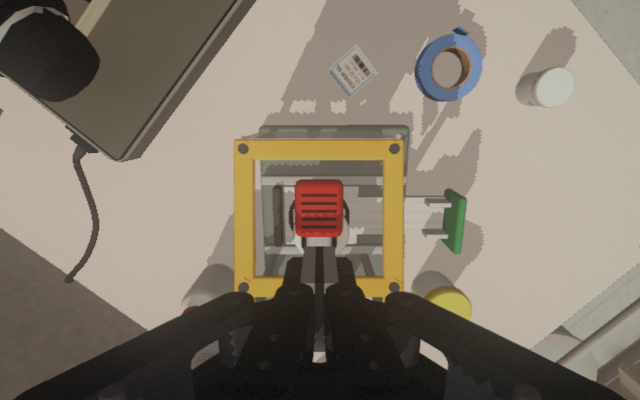

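View pics/scene5.png

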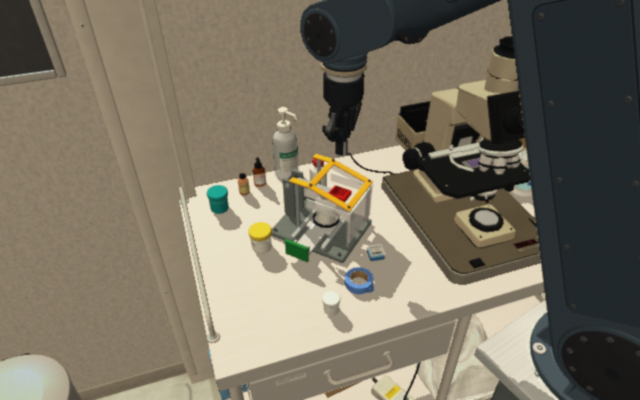

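The frame is square in the wrist view, with the red pad centred at (318,208). The bar edges measure −43.0 and +43.4 mm, so the tool is centred. Next, descend and press with the force watched.

Run:
```python
from h import *
X=-.037
f0=np.array(manip.current_force()); print('f0',f0.round(2))
def st(z):
    F=[]
    for _ in range(3): F.append(Rp.T@(np.array(manip.current_force())-f0)); manip.dwell(.01)
    f=np.mean(F,0); a=Rp.T@(manip.current_ee_pos()-p0); print(round(manip.current_time(),2),round(z,4),a.round(4),f.round(1)); return f,a
manip.move_l(W([X,0,.122]),R2,.1); st(.122)
z=.122
for z in (.114,.108,.104,.101):
    manip.move_l(W([X,0,z]),R2,.03); f,a=st(z)
    if f[2]>12: break
while f[2]<12.5 and z>.093:
    z-=.0006; manip.move_l(W([X,0,z]),R2,.03); f,a=st(z)
save('wrist','wrist6')
for i in range(5):
    manip.dwell(.4); f,a=st(z)
save('scene','scene6')
```

```text
f0 [-0.76 -0.58  0.14]
18.82 0.122 [-3.660e-02 -1.000e-04  1.227e-01] [1.  0.2 0.2]
19.26 0.114 [-3.670e-02 -1.000e-04  1.143e-01] [ 2.5 -0.   3.7]
19.63 0.108 [-3.700e-02 -1.000e-04  1.081e-01] [0.2 0.  4.6]
19.94 0.104 [-0.0371 -0.      0.1042] [-0.3 -0.8  5. ]
20.22 0.101 [-3.700e-02 -1.000e-04  1.014e-01] [-1.2 -1.   6.3]
20.49 0.1004 [-3.700e-02 -1.000e-04  1.011e-01] [-2.6 -0.6 10.5]
20.77 0.0998 [-3.690e-02 -1.000e-04  1.009e-01] [-4.1 -0.8 14.6]
21.24 0.0998 [-3.690e-02 -1.000e-04  1.009e-01] [-4.  -0.2 14.2]
21.67 0.0998 [-3.690e-02 -1.000e-04  1.009e-01] [-3.8 -0.5 14.6]
22.09 0.0998 [-3.690e-02 -1.000e-04  1.009e-01] [-3.9 -0.3 14.3]
22.52 0.0998 [-3.700e-02 -1.000e-04  1.009e-01] [-3.9 -0.6 14.9]
22.94 0.0998 [-3.690e-02 -1.000e-04  1.009e-01] [-4.2 -0.6 14.6]
```

Run:
```python
from h import *
for n in('wrist5','wrist6','scene5','scene6'):
    z=np.load(f'pics/{n}.npz');d=z['d'];Q=(cloud(d,dict(camera_matrix=z['K'],R=z['R'],t=z['t']))-p0)@Rp
    h=cv2.cvtColor(z['p'],cv2.COLOR_RGB2HSV)
    m=(cv2.inRange(h,(0,150,70),(8,255,255))>0)&(d>0)&(Q[...,2]>.07)&(Q[...,2]<.125)&(abs(Q[...,1])<.025)&(Q[...,0]<0)&(Q[...,0]>-.07)
    P=Q[m]
    for _ in range(4):
        A=np.c_[P,np.ones(len(P))][:,[0,1,3]]; k=np.linalg.lstsq(A,P[:,2],rcond=None)[0]; r=P[:,2]-A@k; P=P[abs(r)<max(.0015,0)] if _<3 else P
    print(n,m.sum(),len(P),'slope x',k[0].round(3),'z at -33',(k[0]*-.033+k[2]).round(4))
p=np.load('pics/wrist6.npz')['p']; cv2.imwrite('pics/w6.png',cv2.resize(p[80:360,160:480,::-1],None,fx=2.4,fy=2,interpolation=2))
```

```text
wrist5 2187 1767 slope x 0.006 z at -33 0.1167
wrist6 2262 1601 slope x 0.162 z at -33 0.1012
scene5 190 114 slope x 0.052 z at -33 0.1157
scene6 43 12 slope x 0.179 z at -33 0.1008
```

View pics/w6.png

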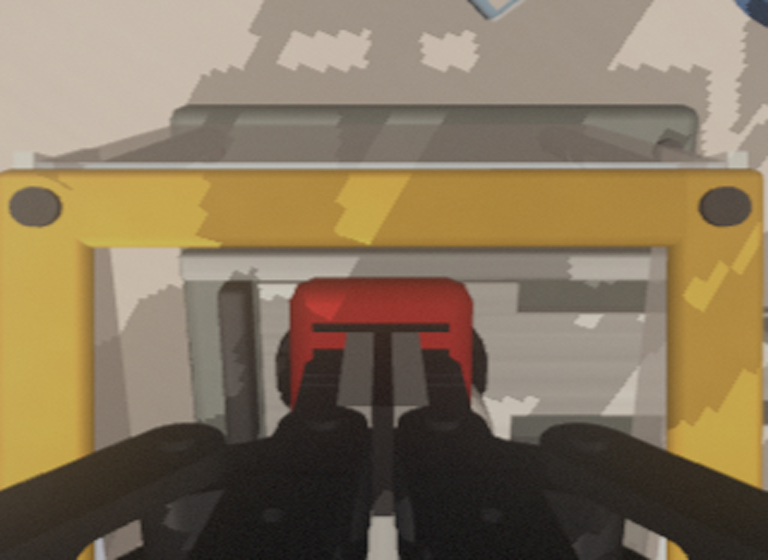

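View pics/scene6.png

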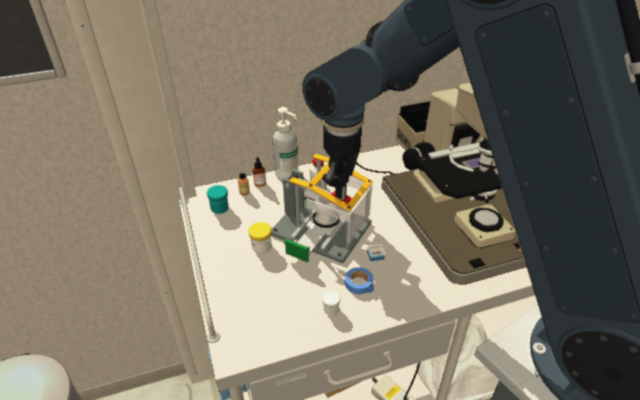

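The pad is down 15.5 mm and tilted about 0.156 rad, i.e. roughly 0.13–0.156 rad, with 14.6 N and a clear stiff stop. I'll add a touch more, hold again for margin, then release.

Run:
```python
from h import *
X=-.037
manip.move_l(W([X,0,.0995]),R2,.03)
for i in range(4):
    manip.dwell(.45); print(round(manip.current_time(),2),manip.current_ee_pos()[2].round(4),np.round(manip.current_force(),1))
manip.move_l(W([X,0,.122]),R2,.03)
manip.move_l(W([X,0,.21]),R2,.1)
print(manip.current_time(),np.round(manip.current_force(),1)); save('wrist','wrist7')
manip.move_l(W([X,0,.38]),R2,.2)
manip.move_l(W([X,.2,.38]),R2,.2)
save('scene','scene7');save('side','side7'); print(manip.current_time())
for n in('wrist7','scene7','side7'):
    z=np.load(f'pics/{n}.npz');d=z['d'];Q=(cloud(d,dict(camera_matrix=z['K'],R=z['R'],t=z['t']))-p0)@Rp
    h=cv2.cvtColor(z['p'],cv2.COLOR_RGB2HSV)
    m=(cv2.inRange(h,(0,150,70),(8,255,255))>0)&(d>0)&(Q[...,2]>.07)&(Q[...,2]<.125)&(abs(Q[...,1])<.025)&(Q[...,0]<0)&(Q[...,0]>-.07)
    print(n,'red z',np.percentile(Q[m][:,2],[10,50,90]).round(4))
    m=(cv2.inRange(h,(45,120,40),(75,255,255))>0)&(Q[...,2]>.012)&(Q[...,2]<.062)&(abs(Q[...,0])<.05)&(Q[...,1]<.22)&(Q[...,1]>.1)
    if m.sum(): print(' green y',np.percentile(Q[m][:,1],[5,50,98]).round(4))
    m=(abs(Q[...,2]-.077)<.005)&(np.hypot(Q[...,0],Q[...,1])<.04)&(d>0)
    if m.sum()>20: print(' cap',m.sum(),Q[m].min(0).round(3),Q[m].max(0).round(3))
for n in ['pot_yellow','reagent_bottle','tape_roll','cover_box']:
    for cam in ('scene','side'):
        r=manip.look_for(cam,n); print(cam,n,np.round(r[0]['at'],3) if r else None)
z=np.load('pics/scene7.npz')['p'];y=np.load('pics/side7.npz')['p']
cv2.imwrite('pics/c7.png',cv2.resize(np.hstack([z[140:300,200:400,::-1],y[140:300,210:410,::-1]]),(800,320),interpolation=2))
```

```text
23.69 0.1008 [-5.4 -3.  17.1]
24.14 0.1008 [-5.5 -3.6 16.2]
24.59 0.1008 [-5.2 -3.8 18. ]
25.04 0.1008 [-5.7 -2.6 16.8]
26.975 [ 0.2 -0.5 -0.5]
29.275
wrist7 red z [0.1144 0.1161 0.1172]
 cap 405 [-0.017 -0.023  0.073] [0.017 0.027 0.079]
scene7 red z [0.1128 0.1153 0.1173]
 green y [0.1318 0.1352 0.1381]
side7 red z [0.1126 0.1149 0.1169]
 green y [0.125  0.1263 0.1324]
 cap 94 [-0.025 -0.022  0.072] [0.02  0.023 0.079]
scene pot_yellow [0.58  0.364 0.052]
side pot_yellow [0.591 0.351 0.055]
scene reagent_bottle [0.69  0.149 0.061]
side reagent_bottle [0.691 0.127 0.064]
scene tape_roll [0.383 0.246 0.016]
side tape_roll [0.39  0.236 0.017]
scene cover_box [0.43  0.17  0.023]
side cover_box [0.43  0.157 0.017]
```

View pics/c7.png

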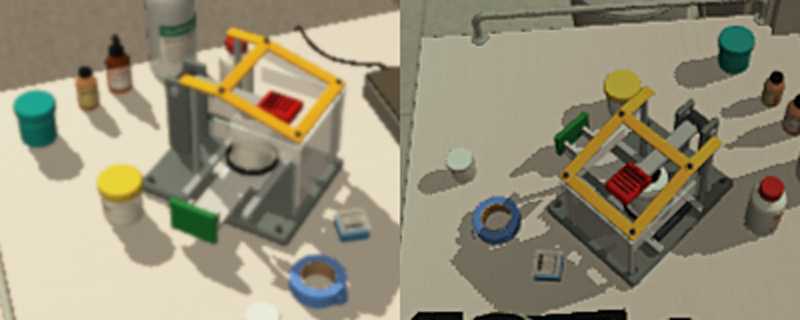

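The lever is back up (pad at 116 mm), the carriage is home (face at 135 mm), the pot is upright in its nest, the bystanders haven't moved, and the arm is clear.

```bash
python3 -c "
from bench import manip
print(manip.sign_off(), manip.current_time())"
```

```text
the job is handed in; nothing more can be done
the job is handed in; nothing more can be done
```

The cap press job is done and handed in. The handover gives no verdict, so these results rest on my own checks.

- **Carriage:** I pushed the green plate until the carriage met its stop; force rose to 19 N. The plate face measured 135 mm in the press frame, which is the home position.
- **Lever press:** I turned the shut gripper so its jaws lay along press y to clear the window frame. I then pressed the red pad at about 14.5 N for 2.2 s, followed by about 17 N for 1.8 s in the same press. The second value is slightly above the 10 to 16 N given for a firm press.
- **Lever angle:** The pad went down 15.5 mm against the stated 17 mm. That gives roughly 0.13 rad from its height or 0.156 rad from its tilt, so the two estimates differ. Both are above the 0.125 rad needed, the first only narrowly. The sharp rise in stiffness at the bottom showed the foot was on the cap.
- **Final state:** The lever is back up with the pad at 116 mm, the carriage is still home, and the white pot's cap is at its expected height under the foot. The yellow-capped pot, red-capped bottle, tape roll and small box are within about 5 mm of where they were first seen. The arm is clear and about 30 s of the 51 s were used.
- **Guard:** I saw no sign of contact. Sideways forces were only the few newtons expected from friction on the pad, and my estimated clearances were about 9 to 11 mm. The guard frame's height fitted about 4.5 mm higher than my model of it, and I allowed for that.

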